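# Open the varnish drying box and hold its sprung gate wide

### The arm

A 7-joint arm with a two-finger parallel gripper is mounted at the origin on the work surface. World frame = base frame: x ahead of the robot, y to its left, z up, the work surface at z = 0. Lengths are in m, angles in rad, forces in N, time in s.
With the tool pointing down it reaches from about 0.4 to 0.85 m from the base axis. Payload 4.5 kg.
Tool frame: the origin (TCP) lies on the centre line of the jaws, within the pads' length; the fingertips stand r.tips_ahead ahead of it and the grasp point (between the pads) is the TCP (r.tips_ahead is the distance from the TCP to the fingertips, in m); z points along the fingers, y is the direction in which the jaws open and shut (so a half turn about z gives the same grasp; the last joint's range is limited). The gripper opens to 88 mm and grips with 3 to 60 N. Pads are 18 mm wide; open, the fingers measure 123 mm over their backs; the gripper's body (75 mm by 187 mm) begins 45 mm behind the grasp point.
Start: joints at [-1.133, 0.689, -0.195, 1.565, 0.157, 0.902, -0.215], TCP at [0.246, 0.575, 0.258] pointing down, gripper open.
Joint ranges: [-3.01, 3.01], [-0.46, 2.08], [-1.47, 1.51], [0.13, 2.56], [-1, 4.14], [0.04, 2.09], [-2.66, 2.66]. Speed limits (rad/s): [2.57, 2.57, 3.14, 3.14, 3.14, 3.14, 3.14].

### API

Orientations are given as a unit quaternion [x, y, z, w].
In Python, from plant import r gives the robot as it stands.
- The arm moves only by the shell command python3 -m inch 'ROWS' [FORCE]. ROWS is JSON, a list of rows, each a list of 5 numbers: the shift along the world's x, y, z in units of 25 mm (1.0 is 25 mm), then the turn about the world's z in units of 6 degrees (1.0 is 6 degrees), then the finger opening in mm, from 0 to 88.1. A call has 1 to 5 rows; each row shifts and turns the commanded pose from where the row before left it; what a row does not reach is not made up. A row lasts 1/10 s, in which the tool goes at most 50 mm and 8.59 degrees, less where a joint would pass 70% of its speed; a pose out of reach is approached as far as the arm can. A call is refused whole if a number of a shift passes 1 or a number of a turn 1, either way. A call with a gripper value outside its range is refused whole. The fingers move at their own pace and stop on an object; FORCE is the grip in N (left out, the last holds). Time passes only in rows, so rows that do not move let the fingers close. It gives the time, the measured TCP pose, the force and the opening at its end, in the units of the state.
- r.get_state(): the state, without advancing time (a new reading comes with each control period).
- r.snapshot(name): name is "side" or "top" or "wrist"; returns a dict with "pixels" (480x640x3 uint8, red, green, blue), "range_z" (480x640 float32, m along the optical axis (not along the pixel's ray), 0 where there is no reading), "K" (3x3 intrinsics, pixels), "k1" (the pictures are not rectified: a ray, as slopes to the right and down, at radius r is drawn at 1 + k1 r^2 times it, then the intrinsics apply), "position" and "attitude" of the camera in the world. Camera axes: x right, y up, looking along -z (the intrinsics and any distortion apply to the point x, -y, -z); pixel columns grow to the right and rows downward; lengths in m; the calibration is good to about 2 mm. A picture is of the moment at which its call begins.
- r.finish_job(): hands the job in, once; it reports no verdict.
The state is a dict: "clock": time; "q": joint angles; "qd": joint speeds; "joint_torque": joint torques, N m; "tool_pos": TCP position; "eef_rot": TCP orientation; "contact_force": force on the tool from outside, world axes, zero at the start; "moment": the same for the moment, N m; "opening": opening from 0.0 (shut) to 1.0 (fully open).
Only numpy, scipy, OpenCV 4.12 (cv2) and the standard library are available. Lean on these libraries where they do the work, as an engineer would, in place of code of your own. Each camera call takes 0.05 s, during which the arm holds its last target. There are 200 camera calls.

### The job

The painted stones in the varnish drying box are dry; open its mesh gate and hold it for me while I take them out. Squeeze the main catch on the roof at the gate's free corner so the gate springs ajar onto its safety catch, squeeze the safety catch beside it to free the gate, then take the gate by its pull handle, swing it past the half-open click-stop to wide open (about square to the box front), and finish still holding it there by the handle. Do not disturb the stones inside or the things standing on the table.

Things in the scene. Friction and masses are not known exactly. Their poses are not given: they have to be found in the camera images.
- drybox: Plywood varnish drying box, fixed to the table: 220 deep (its x), 230 wide (y), 190 high. Origin: centre of its underside, z up. Its front, closed by a mesh gate, faces its own -x. Gate hinge at the +y end, free corner at the -y end. On the roof: two squeeze catches near the front edge, a ball detent by the hinge (17 high), a black carrying handle (31 high) 165 behind the front.
- main_catch (a point): Main catch, at the gate's free corner. Point on the roof (190 up) midway between its two upright tabs, axes as the box. Tabs 24 wide (x), 5 thick (y), 30 high: fixed rest, outer face y = +25; sprung trigger, outer face y = -25, pushed +y up to 11 (5 to 9 N) when the tabs are squeezed together. At about 8 it lets the gate spring ajar to 0.14 rad, onto the safety catch.
- safety_catch (a point): Safety catch, same make, size and axes, 86 from the main catch along the box's +y, near the middle of the front. Point on the roof midway between its tabs. It holds the gate at 0.14 rad once the main catch has let go; squeezed (8 or more) for about 0.3 s, it lets the gate spring on to about 0.3 rad. Both triggers spring back when let go.
- main_trigger (a joint): Travel of the main catch's trigger in m: 0 at rest, 0.011 fully squeezed.
- safety_trigger (a joint): Travel of the safety catch's trigger in m: 0 at rest, 0.011 fully squeezed.
- gate_angle (a joint): Gate angle, rad: 0 shut, grows as it swings outward (clockwise from above), stop at 1.66. Hinge spring 0.45 N m/rad at rest at 0.3: springs the gate ajar, pulls it back from wide (2.6 N at the handle at 1.5). Half-open click-stop: a sprung ball resists from 0.55 to 0.8 (about 4 N at the handle); let go beyond it, the gate falls back to about 1.0 and stays.
- gate: The mesh gate with its pull handle on the free edge. Origin on the hinge axis at table height; axes as the box when shut, turning with the gate: it runs along -y, its outside is -x. pull_handle_bar is the handle's upright bar (see handle_grip).
- gate_hinge (a point): Point on the vertical hinge axis, 160 above the table, axes as the box. The gate reaches 224 from it, is 14 thick and 186 high; its hook strips and detent pin reach up to 21 above the roof.
- handle_grip (a point): Grip point on the handle's upright round bar (diameter 12, from 100 to 184 above the table), 160 above the table; 45 outside the gate's middle plane (32 clear of its face), 207 along the gate from the hinge axis. Turns with the gate: x square to the gate (outward -x), y along it. Stubs to the gate at 112 and 172 high. Pinched from above along y; the bar can turn in the grip.
- stone_a: Painted pebble, 48 across, 16 high, on the wire shelf inside the box; leave alone. Origin under its centre.
- stone_b: Painted pebble, 42 across, 14 high, on the wire shelf inside the box; leave alone.
- stone_c: Painted pebble, 54 across, 18 high, on the floor of the box; leave alone.
- brush_pot: Brown clay brush pot, 100 across, with brushes up to 184 high; leave alone. Origin: centre of its underside.
- rinse_jar: Clear lidded jar, 84 across, 125 high; leave alone. Origin: centre of its underside.
- paint_bottle: Yellow paint bottle, 52 across, 145 high; leave alone. Origin: centre of its underside.
- slate: Flat stone slab 150 by 115 by 14 lying on the table; leave alone. Origin: centre of its underside.

How it is judged:
On the way, in this order (a step that is already met when the one before it is completed fails the run):
1. the main catch has been squeezed: the gate has sprung ajar and rests on its safety catch (value of joint gate_angle between 0.09 and 0.19 rad), for 0.2 s.
2. the safety catch is squeezed (value of joint safety_trigger above 0.006 m), for 0.05 s.
3. the gate, drawn by its handle, is past the half-open click-stop (value of joint gate_angle above 1.12 rad and contact force between the fingers and pull_handle_bar above 0.3 N), for 0.1 s.
At the end, for the whole second after the job is handed in: The gate is held still by the fingers on its pull handle (more than 1 N) at 1.35 rad (77 degrees) or wider, both catches have sprung back, the stones have moved less than 20 mm and the things on the table less than 30 mm (value of joint gate_angle above 1.35 rad and velocity of joint gate_angle between -0.1 and 0.1 rad/s and contact force between the fingers and pull_handle_bar above 1 N and value of joint each of main_trigger, safety_trigger below 0.003 m and distance of each of stone_a, stone_b, stone_c from where it was at the start of the episode below 0.02 m and distance of each of brush_pot, rinse_jar, paint_bottle, slate from where it was at the start of the episode below 0.03 m); the arm keeps its last pose, push and grip.
It fails at once if a stone inside the box is disturbed (distance of any of stone_a, stone_b, stone_c from where it was at the start of the episode above 0.02 m).
It fails at once if a thing standing on the table is pushed away or tipped (distance of any of brush_pot, rinse_jar, paint_bottle, slate from where it was at the start of the episode above 0.03 m or angle between any of brush_pot, rinse_jar, paint_bottle's own z axis and vertical above 0.4 rad).
It also fails if it takes over 62 s, if anything falls off the work surface, if the arm or the gripper's body presses on something with over 40 N, if the wrist force passes 120 N, or if a joint passes its speed limit or range.

## Working session

There is one attempt and no reset: what is moved stays moved. The work goes in short steps, Python scripts to look and compute and a shell command to move; the robot and the scene stay as the last step left them, time stands still between calls to the robot, and variables do not carry over. Pictures are saved under pics/ and viewed, about 8 in all and at most 12, crops included, and the job is handed in when it is done.

```bash
ls; mkdir -p pics; cat > h.py <<'E'
from plant import r
import numpy as np, cv2
from scipy.spatial.transform import Rotation as R
def snap(n,save=None):
    s=r.snapshot(n)
    if save: cv2.imwrite(f'pics/{save}.png',s['pixels'][:,:,::-1])
    return s
def rot(s):
    a=np.array(s['attitude'],float)
    return R.from_quat(a).as_matrix() if a.size==4 else a.reshape(3,3)
def cloud(s):
    K=np.array(s['K']);k1=float(s['k1'])
    v,u=np.mgrid[0:480,0:640]
    xd=(u-K[0,2])/K[0,0];yd=(v-K[1,2])/K[1,1]
    x,y=xd.copy(),yd.copy()
    for _ in range(15):
        f=1+k1*(x*x+y*y);x=xd/f;y=yd/f
    z=s['range_z']
    P=np.stack([x*z,-y*z,-z],-1)@rot(s).T+np.array(s['position'])
    d=np.stack([x,-y,-np.ones_like(x)],-1)@rot(s).T
    P[z<=0]=np.nan
    return P,d
E
python3 - <<'E'
from h import *
for n in ('top','side'):
    s=snap(n,n+'0'); print(n,s['K'],s['k1'],s['position'],s['attitude'])
    np.save('pics/'+n+'0.npy',s,allow_pickle=True)
st=r.get_state();print(st,r.tips_ahead)
E
```

```text
pics
top [[525.82006523   0.         315.20053333]
 [  0.         525.82006523 236.10425438]
 [  0.           0.           1.        ]] -0.0324028380769838 [0.32982045 0.03367027 1.61845462] [ 0.02681675 -0.03863916 -0.7016236   0.71099381]
side [[527.95503372   0.         318.63854359]
 [  0.         527.95503372 238.13396425]
 [  0.           0.           1.        ]] -0.14990436482008693 [ 0.03453658 -0.85101682  0.84402411] [ 0.44939913 -0.10463227 -0.20776356  0.86251192]
{'clock': 0.1, 'q': array([-1.133208  ,  0.6899062 , -0.19452045,  1.56621292,  0.15730114,
        0.90249499, -0.21510843]), 'qd': array([-0.0005281 , -0.00198196,  0.00040151, -0.00187678,  0.00037895,
        0.00149522, -0.00151773]), 'joint_torque': array([-3.24745379e-03, -5.28505075e+01, -1.27153616e+00, -1.53836632e+01,
       -5.25481172e-02,  2.01927818e-03,  3.73990724e-05]), 'tool_pos': array([0.24539718, 0.57423972, 0.25699364]), 'eef_rot': array([ 2.00493212e-01,  9.79694752e-01, -8.08504627e-04, -1.05589249e-04]), 'contact_force': array([-0.41630313,  0.10758748, -0.89795991]), 'moment': array([ 0.01817175, -0.05454339,  0.0264898 ]), 'opening': 0.9989558590078} 0.019
```

View pics/top0.png

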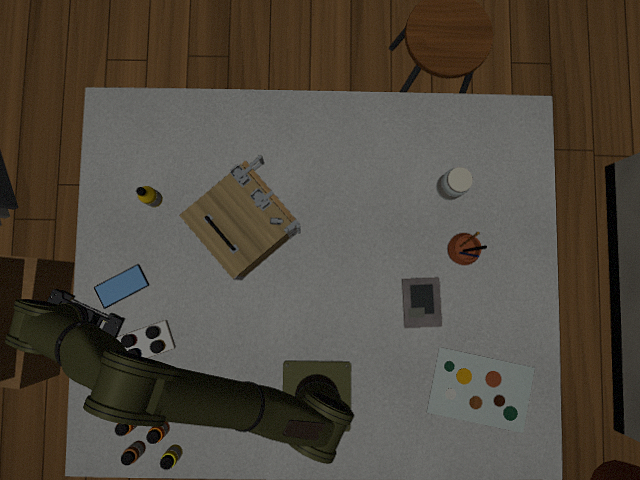

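View pics/side0.png

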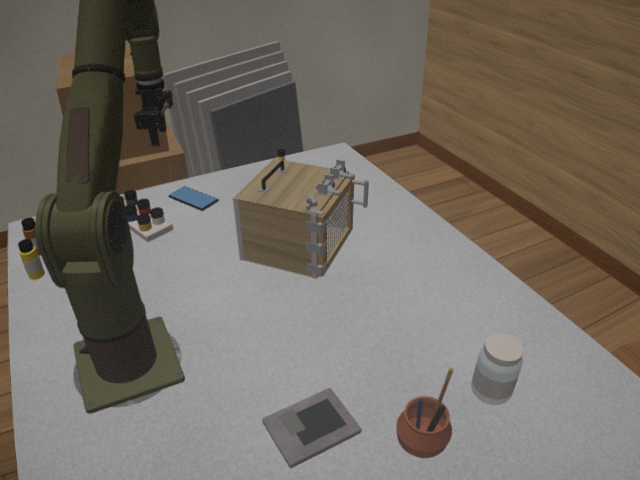

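Top view: the box is around (240,220) and its front faces up-right. The handle is at (258,160), main catch near (240,174), safety catch near (261,199) and hinge near (293,229). The bottle is at (148,195), jar at (456,182), pot at (465,248), slate at (421,302). Next I fit the box pose from roof and tab points.

```bash
python3 - <<'E'
from h import *
s=np.load('pics/top0.npy',allow_pickle=True).item()
P,d=cloud(s)
reg=np.zeros((480,640),bool);reg[150:285,170:305]=1
roof=reg&(abs(P[...,2]-.19)<.006)
pts=P[roof][:,:2].astype(np.float32)
print(len(pts),np.nanmedian(P[roof][:,2]),cv2.minAreaRect(pts))
m=roof.astype(np.uint8)
# orientation from handle (black) blob and minAreaRect
dark=reg&(s['pixels'].max(2)<40)&(P[...,2]>.2)
h=P[dark];print('handle',len(h),h.mean(0),cv2.minAreaRect(h[:,:2].astype(np.float32)))
c=cv2.minAreaRect(pts);print(cv2.boxPoints(c))
hi=reg&(P[...,2]>.204)&~dark
n,l,st,ce=cv2.connectedComponentsWithStats(hi.astype(np.uint8))
for i in range(1,n):
    if st[i,4]>5:
        q=P[l==i];print(ce[i],st[i,4],q.mean(0).round(3),q[:,2].max().round(3))
for n_,(u,v) in dict(jar=(456,180),pot=(465,248),bottle=(147,194)).items(): print(n_,P[v,u].round(3))
im=s['pixels'][140:290,170:320,::-1];cv2.imwrite('pics/crop.png',cv2.convertScaleAbs(cv2.resize(im,None,fx=4,fy=4,interpolation=cv2.INTER_CUBIC),alpha=1.5))
E
```

```text
6157 0.18923581130872957 ((0.5070987343788147, 0.220262348651886), (0.2345801442861557, 0.2364823818206787), 41.3340950012207)
handle 174 [0.48841719 0.25471005 0.2177735 ] ((0.5271757245063782, 0.22069942951202393), (0.18843966722488403, 0.16012105345726013), 41.56877136230469)
[[0.34093678 0.2315822 ]
 [0.4971212  0.05401436]
 [0.6732607  0.2089425 ]
 [0.51707625 0.38651034]]
[236.71929825 171.14035088] 57 [0.635 0.226 0.211] 0.225
[244.77777778 180.16666667] 18 [0.609 0.203 0.218] 0.226
[256.98181818 194.67272727] 55 [0.571 0.17  0.212] 0.226
[265.22727273 204.40909091] 22 [0.544 0.147 0.216] 0.224
[276.03030303 220.63636364] 33 [0.501 0.117 0.207] 0.213
[286.54545455 229.54545455] 11 [0.478 0.088 0.208] 0.211
[231.5 249. ] 6 [0.422 0.234 0.218] 0.221
jar [ 0.639 -0.398  0.121]
pot [ 0.45  -0.458  0.002]
bottle [0.586 0.498 0.11 ]
```

View pics/crop.png

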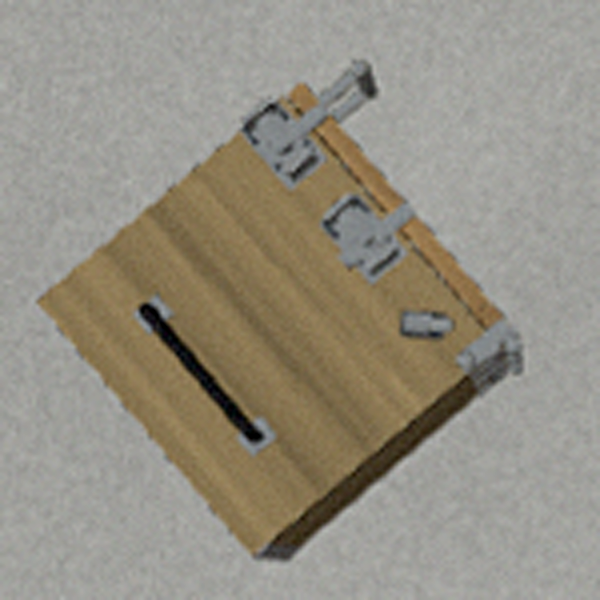

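The crop shows the handle bar at about (365,75), main-catch tabs at about (262,112) and (302,165), safety-catch tabs at about (345,208) and (383,262), and the hinge at about (495,355). The box yaw puts its -x along world (.66,-.75). I'll move above the catches and take a wrist view to refine these.

```bash
python3 -m inch '[[1,-1,1,-1,66],[1,-1,1,-1,66],[1,-1,1,-1,66],[1,-1,0.5,-1,66],[1,-1,0,-0.3,66]]' 20
python3 -m inch '[[1,-1,0,0,66],[1,-1,0,0,66],[1,-1,0,0,66],[1,-1,0,0,66],[1,-1,0,0,66]]'
python3 -m inch '[[1,-1,0,0,66],[1,-1,0,0,66],[1,-1,0,0,66],[0.6,-1,0,0,66],[0,0,0,0,66]]'
python3 - <<'E'
from h import *
s=snap('wrist','w1');np.save('pics/w1.npy',s,allow_pickle=True)
st=r.get_state();print(st['clock'],st['tool_pos'],st['eef_rot'],st['q'],s['position'])
E
```

```text
clock: 0.6
tool_pos: [0.3719, 0.4495, 0.3472]
eef_rot: [0.415, 0.91, 0.002, 0.0]
contact_force: [0.4, 0.1, -1.0]
opening: 0.747
clock: 1.1
tool_pos: [0.4962, 0.3234, 0.3449]
eef_rot: [0.414, 0.91, -0.0, -0.0]
contact_force: [0.7, 0.9, 0.4]
opening: 0.749
clock: 1.6
tool_pos: [0.5881, 0.2188, 0.3445]
eef_rot: [0.418, 0.908, -0.002, 0.001]
contact_force: [0.0, -0.3, 0.3]
opening: 0.752
1.65 [0.58644379 0.22207851 0.34457956] [ 4.16346781e-01  9.09205494e-01 -8.50399405e-04  6.75646137e-05] [-0.39554102  0.60390508 -0.07412345  1.44425326  0.04861787  1.09643256
  0.23308523] [0.53641936 0.27944851 0.47068863]
```

View pics/w1.png

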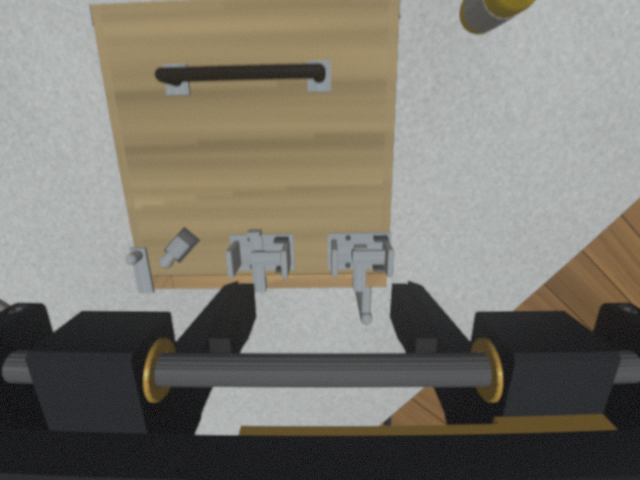

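Wrist view: the main-catch tabs are at about (333,255) rest and (389,257) trigger, the safety-catch tabs at about (233,257) and (290,255), the handle bar top at about (366,318), and the roof corners at the back are (95,7) and (397,0). I'll turn these into positions.

```bash
python3 - <<'E'
from h import *
s=np.load('pics/w1.npy',allow_pickle=True).item()
P,d=cloud(s)
o=np.array(s['position'])
img=s['pixels'].astype(int)
reg=np.zeros((480,640),bool);reg[0:330,90:410]=1
wood=reg&(img[...,0]-img[...,2]>25)&(abs(P[...,2]-.19)<.008)
rect=cv2.minAreaRect(P[wood][:,:2].astype(np.float32));print(rect,np.median(P[wood][:,2]))
# orientation: direction of the black handle
dk=reg&(img.max(2)<50)&(P[...,2]>.2);dk[110:]=0
h=P[dk];l=cv2.fitLine(h[:,:2].astype(np.float32),cv2.DIST_HUBER,0,.01,.01).ravel();print('carry',l,h.mean(0))
# side edges
B=cv2.boxPoints(rect);print(B)
hi=reg&(P[...,2]>.212)&(P[...,2]<.228);hi[:200]=0
n,lb,st,ce=cv2.connectedComponentsWithStats(hi.astype(np.uint8))
for i in range(1,n):
    if st[i,4]>8:
        q=P[lb==i];print(ce[i].round(),st[i],q.mean(0).round(4),q[:,2].max().round(3),cv2.minAreaRect(q[:,:2].astype(np.float32)))
b=reg&(abs(P[...,2]-.184)<.006);b[:308]=0
print('bar',P[b].mean(0),b.sum(),P[318,366])
E
```

```text
((0.5079595446586609, 0.22291254997253418), (0.23044633865356445, 0.23603783547878265), 41.34279251098633) 0.18960399523257646
carry [0.7514839  0.6597514  0.46776906 0.26960093] [0.46428597 0.26689104 0.21990914]
[[0.34349445 0.2354056 ]
 [0.4994122  0.05819526]
 [0.6724247  0.2104195 ]
 [0.5165069  0.38762984]]
[389. 262.] [385 247   9  31 239] [0.6425 0.2365 0.2197] 0.223 ((0.6435503363609314, 0.23618385195732117), (0.005321897566318512, 0.023764029145240784), 41.41764450073242)
[230. 263.] [225 249  10  30 241] [0.5455 0.1504 0.2181] 0.221 ((0.5454447269439697, 0.1493469476699829), (0.005458791274577379, 0.023887092247605324), 41.25706100463867)
[284. 263.] [280 248   9  31 217] [0.5787 0.1806 0.2201] 0.223 ((0.5790771245956421, 0.1795300841331482), (0.005135782528668642, 0.02345520816743374), 41.90875244140625)
[334. 262.] [331 248   7  30 199] [0.6093 0.207  0.2189] 0.221 ((0.6100898385047913, 0.20612047612667084), (0.004912511445581913, 0.02445480413734913), 41.26813507080078)
bar [0.68390065 0.17104575 0.18139333] 109 [0.68303053 0.17236138 0.18142862]
```

Main catch is at (.627,.221), safety catch at (.562,.1645), bar at (.6835,.1715), yaw 41.3°. The 45 mm and 86 mm spacings agree with the description.

```bash
python3 -m inch '[[1,-0.14,0,0.1,66],[0.5,0,-1,0,66],[0,0,-1,0,66],[0,0,0,0,66],[0,0,0,0,66]]' 20
python3 -c "
from h import *
print(r.get_state()['tool_pos'],r.get_state()['eef_rot'])"
```

```text
clock: 2.15
tool_pos: [0.6221, 0.2228, 0.2953]
eef_rot: [0.408, 0.913, 0.0, -0.001]
contact_force: [0.2, 0.8, 1.1]
opening: 0.749
[0.62207243 0.22279709 0.29532754] [ 4.08448484e-01  9.12781055e-01  2.28238075e-05 -7.61766570e-04]
```

```bash
for i in 1 2 3; do python3 -m inch '[[0,0,0,0,66]]'|grep -A1 pos; done
```

```text
tool_pos: [0.6232, 0.2225, 0.2968]
eef_rot: [0.409, 0.913, 0.001, 0.001]
tool_pos: [0.6234, 0.222, 0.2969]
eef_rot: [0.409, 0.912, 0.001, 0.001]
tool_pos: [0.6233, 0.2217, 0.2964]
eef_rot: [0.409, 0.912, 0.001, 0.001]
```

```bash
python3 -m inch '[[0,-0.14,-1,0,66],[0,0,-1,0,66],[0,0,-0.6,0,66],[0,0,-0.6,0,66],[0,0,0,0,66]]' 20;python3 -m inch '[[0,0,0,0,66]]'; python3 -m inch '[[0,0,0,0,66]]'
```

```text
clock: 2.95
tool_pos: [0.6219, 0.2173, 0.2136]
eef_rot: [0.409, 0.912, -0.001, -0.001]
contact_force: [0.0, -1.3, -0.0]
opening: 0.75
clock: 3.05
tool_pos: [0.6233, 0.2179, 0.2159]
eef_rot: [0.409, 0.912, 0.0, 0.0]
contact_force: [0.2, -0.5, -0.2]
opening: 0.747
clock: 3.15
tool_pos: [0.6237, 0.2181, 0.2165]
eef_rot: [0.409, 0.912, 0.001, 0.001]
contact_force: [-0.1, -0.1, -0.4]
opening: 0.75
```

In place with no contact. Squeezing now.

```bash
python3 -m inch '[[0,0,0,0,50],[0,0,0,0,44],[0,0,0,0,40],[0,0,0,0,39],[0,0,0,0,39]]' 20;python3 -m inch '[[0,0,0,0,39],[0,0,0,0,39]]'
```

```text
clock: 3.65
tool_pos: [0.6235, 0.2179, 0.2163]
eef_rot: [0.41, 0.912, 0.001, 0.001]
contact_force: [0.1, -0.4, 6.3]
opening: 0.447
clock: 3.85
tool_pos: [0.6234, 0.2179, 0.2163]
eef_rot: [0.409, 0.912, 0.001, 0.001]
contact_force: [-0.3, 0.6, 5.4]
opening: 0.443
```

```bash
python3 -m inch '[[0,0,0,0,66],[0,0,0,0,66],[0,0,1,0,66],[0,0,1,0,66],[0,0,0,0,66]]' 20
python3 -m inch '[[0,0,0,0,66]]'
python3 - <<'E'
from h import *
s=snap('top');P,d=cloud(s)
cv2.imwrite('pics/t2.png',cv2.resize(s['pixels'][130:290,160:360,::-1],None,fx=4,fy=4))
E
```

```text
clock: 4.35
tool_pos: [0.6245, 0.2182, 0.2682]
eef_rot: [0.409, 0.912, 0.002, 0.002]
contact_force: [-0.1, -0.1, 0.1]
opening: 0.749
clock: 4.45
tool_pos: [0.6226, 0.2173, 0.2649]
eef_rot: [0.409, 0.912, -0.0, -0.0]
contact_force: [-0.7, 0.4, 0.7]
opening: 0.746
```

View pics/t2.png

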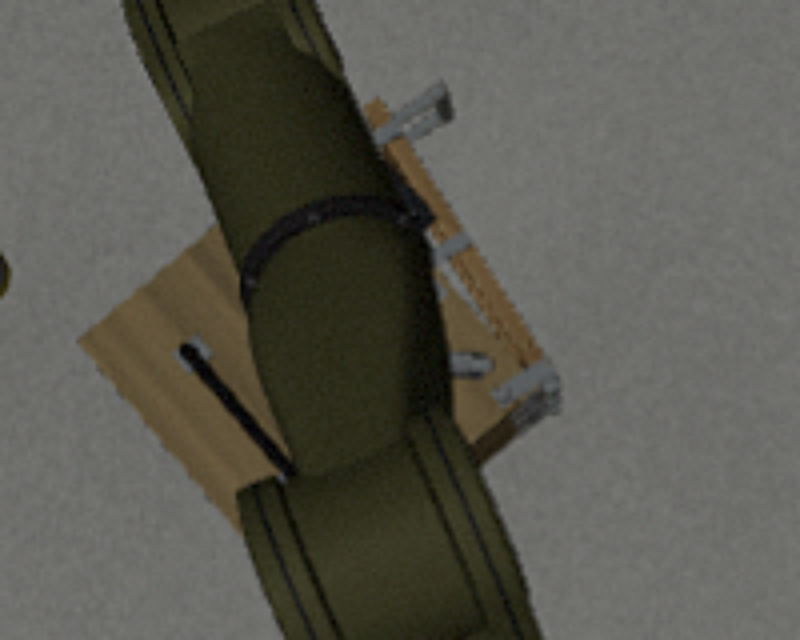

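The gate stands ajar: in the crop a gap has opened between the roof front and the gate, growing toward the handle at (440,100). Next is the safety catch.

```bash
python3 -m inch '[[-1,-0.9,0,0,66],[-1,-0.9,0,0,66],[-0.57,-0.44,0,0,66],[0,0,0,0,66],[0,0,0,0,66]]' 20
python3 -m inch '[[0,0,0,0,66]]'
python3 -m inch '[[0,0,0,0,66]]'
```

```text
clock: 5.0
tool_pos: [0.5587, 0.1619, 0.2645]
eef_rot: [0.409, 0.912, -0.0, -0.0]
contact_force: [0.4, -0.1, -0.5]
opening: 0.751
clock: 5.1
tool_pos: [0.5593, 0.1628, 0.2647]
eef_rot: [0.409, 0.913, 0.0, -0.0]
contact_force: [0.5, -0.7, 0.0]
opening: 0.748
clock: 5.2
tool_pos: [0.5593, 0.1627, 0.2648]
eef_rot: [0.409, 0.913, 0.0, -0.0]
contact_force: [0.2, 0.4, -0.4]
opening: 0.75
```

```bash
python3 -m inch '[[0,0,-1,0,66],[0,0,-0.6,0,66],[0,0,-0.33,0,66],[0,0,0,0,66],[0,0,0,0,66]]' 20
python3 -m inch '[[0,0,0,0,50],[0,0,0,0,44],[0,0,0,0,39],[0,0,0,0,39],[0,0,0,0,39]]'
python3 -m inch '[[0,0,0,0,39],[0,0,0,0,39],[0,0,0,0,39],[0,0,0,0,39],[0,0,0,0,39]]'
python3 -m inch '[[0,0,0,0,66],[0,0,0,0,66],[0,0,1,0,66],[0,0,1,0,66],[0,0,1,0,66]]'
```

```text
clock: 5.7
tool_pos: [0.5593, 0.1621, 0.2173]
eef_rot: [0.409, 0.912, 0.0, 0.0]
contact_force: [0.4, -0.3, -0.7]
opening: 0.751
clock: 6.2
tool_pos: [0.5587, 0.1614, 0.2178]
eef_rot: [0.41, 0.912, -0.0, 0.0]
contact_force: [-2.3, -1.1, 5.1]
opening: 0.442
clock: 6.7
tool_pos: [0.5587, 0.1614, 0.2179]
eef_rot: [0.41, 0.912, -0.0, 0.0]
contact_force: [-1.4, -0.4, 4.9]
opening: 0.444
clock: 7.2
tool_pos: [0.5582, 0.1613, 0.2925]
eef_rot: [0.409, 0.912, -0.001, -0.001]
contact_force: [0.5, -0.6, 0.0]
opening: 0.747
```

```bash
python3 -m inch '[[0.7,0,1,0,66],[0.7,0,1,0,66],[0.6,0,0.1,0,66],[0,0,0,0,66],[0,0,0,0,66]]' 20
python3 - <<'E'
from h import *
s=snap('wrist','w3');np.save('pics/w3.npy',s,allow_pickle=True)
P,d=cloud(s)
b=(abs(P[...,2]-.184)<.006);b[:290]=0;b[:,:250]=0;b[340:]=0;b[:,410:]=0
n,lb,st,ce=cv2.connectedComponentsWithStats(b.astype(np.uint8))
for i in range(1,n):
    if st[i,4]>15: print(ce[i].round(),st[i,4],P[lb==i].mean(0).round(4))
E
```

```text
clock: 7.7
tool_pos: [0.6077, 0.1614, 0.3435]
eef_rot: [0.409, 0.912, -0.001, -0.001]
contact_force: [0.1, -0.2, -0.4]
opening: 0.752
[387. 291.] 18 [0.6941 0.1535 0.1855]
[367. 320.] 104 [0.7049 0.1167 0.1815]
```

View pics/w3.png

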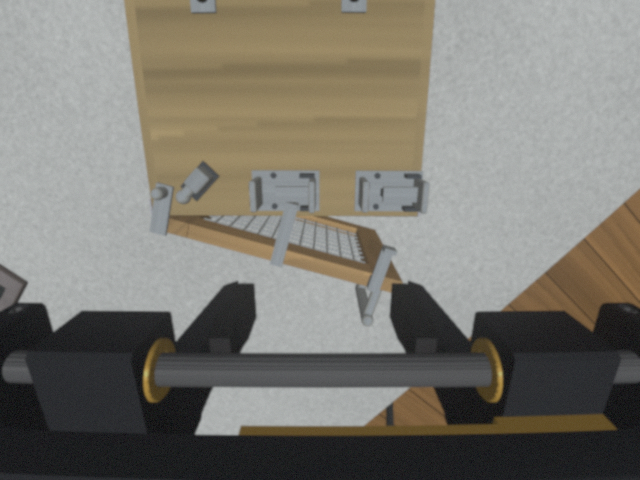

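The gate is free at about 0.28 rad. The bar top is at (367,320), which is (.705,.116). Both triggers look sprung back. I'll move over the bar, turned with the gate.

```bash
python3 -m inch '[[1,-0.5,0,-0.7,50],[1,-0.5,-1,-1,50],[1,-0.5,-1,-1,50],[0.9,-0.4,-1,0,50],[0,0,-1,0,50]]' 20
python3 -m inch '[[0,0,0,0,50],[0,0,0,0,50],[0,0,0,0,50]]'
python3 -m inch '[[0,0,0,0,50]]'
python3 - <<'E'
from h import *
s=snap('wrist','w4')
cv2.imwrite('pics/w4.png',s['pixels'][150:,100:540,::-1])
E
```

```text
clock: 8.25
tool_pos: [0.7074, 0.1113, 0.2421]
eef_rot: [0.535, 0.845, -0.001, 0.001]
contact_force: [0.1, -0.6, 0.0]
opening: 0.565
clock: 8.55
tool_pos: [0.7065, 0.1151, 0.2463]
eef_rot: [0.533, 0.846, 0.001, 0.001]
contact_force: [0.2, -0.3, 0.2]
opening: 0.569
clock: 8.65
tool_pos: [0.7067, 0.1149, 0.2465]
eef_rot: [0.534, 0.846, 0.001, 0.001]
contact_force: [-0.2, -0.4, 0.0]
opening: 0.57
```

View pics/w4.png

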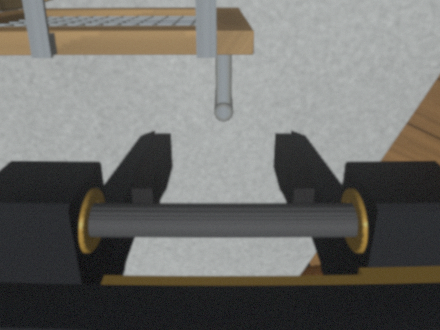

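The bar (crop 223,112) is centred between the fingers. I'll descend and pinch.

```bash
python3 -m inch '[[0,0,-1,0,50],[0,0,-1,0,50],[0,0,-0.6,0,50],[0,0,-0.3,0,50],[0,0,0,0,50]]' 25
python3 -m inch '[[0,0,0,0,20],[0,0,0,0,8],[0,0,0,0,4],[0,0,0,0,4],[0,0,0,0,4]]' 25
python3 -m inch '[[0,0,0,0,4]]'
```

```text
clock: 9.2
tool_pos: [0.706, 0.1143, 0.1715]
eef_rot: [0.534, 0.846, -0.0, -0.0]
contact_force: [-0.7, -0.4, 0.0]
opening: 0.567
clock: 9.7
tool_pos: [0.7072, 0.1145, 0.1725]
eef_rot: [0.534, 0.846, 0.001, 0.001]
contact_force: [8.8, 1.4, -3.7]
opening: 0.137
clock: 9.8
tool_pos: [0.7075, 0.1146, 0.1725]
eef_rot: [0.534, 0.846, 0.001, 0.001]
contact_force: [3.1, 1.0, -0.8]
opening: 0.124
```

Gripped (11 mm opening). Now I work out the arc deltas.

```bash
python3 - <<'E'
import numpy as np
a=np.radians(12.4-5*np.arange(16));p=.2125*np.c_[np.cos(a),np.sin(a)]
print((np.diff(p,axis=0)/.025).round(2).tolist()); print((p+[.4983,.0687]).round(3)[[5,10,14]])
E
```

```text
[[0.13, -0.73], [0.06, -0.74], [-0.0, -0.74], [-0.07, -0.74], [-0.13, -0.73], [-0.19, -0.72], [-0.25, -0.7], [-0.31, -0.67], [-0.37, -0.64], [-0.43, -0.61], [-0.48, -0.57], [-0.53, -0.52], [-0.57, -0.48], [-0.61, -0.42], [-0.64, -0.37]]
[[ 0.706  0.022]
 [ 0.667 -0.061]
 [ 0.612 -0.111]]
```

```bash
python3 -m inch '[[0.07,-0.36,0,-0.42,4],[0.06,-0.37,0,-0.42,4],[0.03,-0.37,0,-0.42,4],[0.03,-0.37,0,-0.42,4],[0,-0.37,0,-0.42,4]]' 25
python3 -m inch '[[0,-0.37,0,-0.42,4],[-0.03,-0.37,0,-0.42,4],[-0.04,-0.37,0,-0.42,4],[-0.06,-0.37,0,-0.42,4],[-0.07,-0.36,0,-0.42,4]]'
python3 -m inch '[[0,0,0,0,4]]'
```

```text
clock: 10.3
tool_pos: [0.7128, 0.0665, 0.1724]
eef_rot: [0.625, 0.78, 0.001, 0.002]
contact_force: [7.0, 1.1, -0.5]
opening: 0.126
clock: 10.8
tool_pos: [0.7079, 0.0215, 0.1725]
eef_rot: [0.707, 0.707, 0.002, 0.001]
contact_force: [6.9, -0.4, -2.3]
opening: 0.127
clock: 10.9
tool_pos: [0.7072, 0.0184, 0.1724]
eef_rot: [0.708, 0.706, 0.0, 0.002]
contact_force: [4.2, -0.2, -0.5]
opening: 0.129
```

```bash
python3 -m inch '[[-0.06,-0.36,0,-0.42,4],[-0.08,-0.36,0,-0.42,4],[-0.12,-0.35,0,-0.42,4],[-0.13,-0.35,0,-0.42,4],[-0.15,-0.34,0,-0.42,4]]'
python3 -m inch '[[-0.16,-0.34,0,-0.42,4],[-0.18,-0.32,0,-0.42,4],[-0.19,-0.32,0,-0.42,4],[-0.21,-0.31,0,-0.42,4],[-0.22,-0.3,0,-0.42,4]]'
python3 -m inch '[[0,0,0,0,4]]'
```

```text
clock: 11.4
tool_pos: [0.6924, -0.0238, 0.1723]
eef_rot: [0.781, 0.625, -0.0, 0.001]
contact_force: [3.5, -1.0, 3.7]
opening: 0.125
clock: 11.9
tool_pos: [0.6689, -0.0621, 0.1724]
eef_rot: [0.844, 0.536, 0.001, 0.001]
contact_force: [4.6, 0.3, 2.0]
opening: 0.13
clock: 12.0
tool_pos: [0.6679, -0.0634, 0.1724]
eef_rot: [0.844, 0.536, -0.0, 0.001]
contact_force: [4.5, -1.0, 1.9]
opening: 0.129
```

```bash
python3 -m inch '[[-0.24,-0.28,0,-0.42,4],[-0.24,-0.28,0,-0.42,4],[-0.26,-0.26,0,-0.42,4],[-0.27,-0.26,0,-0.42,4],[-0.28,-0.24,0,-0.42,4]]'
python3 -m inch '[[-0.29,-0.24,0,-0.42,4],[-0.3,-0.21,0,-0.42,4],[-0.31,-0.21,0,-0.42,4],[0,0,0,0,4],[0,0,0,0,4]]'
python3 -m inch '[[0,0,0,0,4],[0,0,0,0,4],[0,0,0,0,4],[0,0,0,0,4],[0,0,0,0,4]]'
python3 - <<'E'
from h import *
a=snap('side')['pixels'][:,:,::-1];b=snap('top')['pixels'][:,:,::-1]
cv2.imwrite('pics/end.png',np.hstack([a[120:480,180:560],b[120:480,120:500]]))
st=r.get_state();v=st['tool_pos'][:2]-[.4983,.0687]
print(st['tool_pos'],st['contact_force'],st['q'],np.radians(29.03)-np.arctan2(v[1],v[0]),np.hypot(*v))
E
```

```text
clock: 12.5
tool_pos: [0.6373, -0.095, 0.1724]
eef_rot: [0.897, 0.441, 0.001, 0.001]
contact_force: [6.0, -2.9, 2.8]
opening: 0.123
clock: 13.0
tool_pos: [0.6148, -0.1116, 0.1724]
eef_rot: [0.924, 0.382, 0.001, 0.001]
contact_force: [4.8, -4.2, 1.9]
opening: 0.126
clock: 13.5
tool_pos: [0.6152, -0.1113, 0.1724]
eef_rot: [0.924, 0.383, 0.001, 0.001]
contact_force: [4.9, -3.2, 2.3]
opening: 0.128
[ 0.61521136 -0.11125419  0.17235343] [ 5.26597263 -2.99984431  2.35829918] [-0.04535846  0.8114032   0.2761795   1.65961625 -0.30688849  0.71056922
 -0.403172  ] 1.501320166736819 0.21459677338287583
```

View pics/end.png

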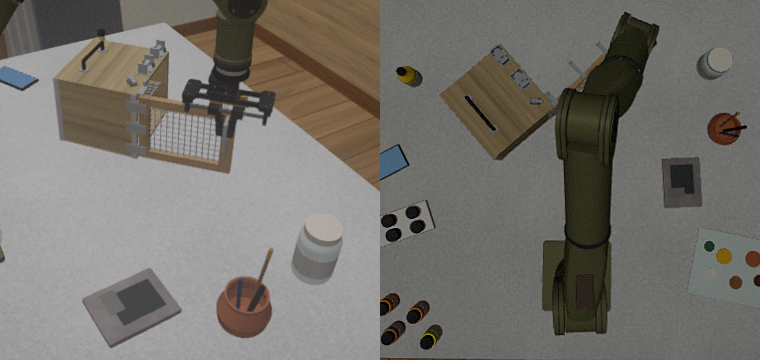

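The gate is wide open, about square to the front, with the fingers on the handle at crop (232,120). The jar, pot, slate and bottle are where they started. The estimated gate angle is 1.50 rad and it is still.

```bash
python3 -c "
from plant import r
print(r.finish_job())"
```

```text
the job is handed in; nothing more can be done
None
```

The gate is wide open and the arm is still holding it by its handle; I handed the job in at about 13.6 s of the 62 s allowed. I squeezed the main catch, then the safety catch. Then I pinched the handle bar and swung the gate past the click-stop.

- **Gate angle:** about 1.50 rad by geometry from the tool position, steady over the last 0.5 s. The joint reading itself isn't available to me.
- **Grip:** the fingers stopped on the bar at about 11 mm, closed on it at 25 N. The wrist force was about 6 N.
- **Catches:** after each squeeze the view showed the gate had moved as described, ajar and then at about 0.28 rad. In the wrist view before I took the handle, both triggers looked sprung back.
- **Table things:** the jar, pot, bottle and slate looked unmoved in the final pictures. I compared these by eye and did not measure them.
- **Stones:** I could not see them in any view, but nothing entered the box.
- **Small disagreement:** the tool sat about 2 to 3 mm outside the stated handle radius (215 mm against 212 mm). That is within the calibration error.

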